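# Test the bayonet fixture's spring feet with the burnisher

## Task

Before the next head is locked on, check that the bayonet fixture's three spring feet move freely: take the walnut-handled burnisher out of its forked stand and push its ball tip down on the centre mark of the round foot, then of the square foot, then of the long narrow foot, never with 20 N or more. Then lower the burnisher back into the fork so that its collar rests on the prongs, and let go of it; leave the fipple head, the brass tube and the ring gauge alone.

Things in the scene. Friction and masses are not known exactly. Their poses are not given: they have to be found in the camera images.
- burnisher: The probe: burnisher hanging upright, 168 mm long, about 160 g. Round walnut handle 28 mm in diameter, from 8 to 68 mm above the origin (grip it from above); steel collar 44 mm in diameter, from 0 to 8 mm; below it a steel shank 12 mm in diameter ending in a ball 16 mm in diameter. Origin: centre of the collar's underside; z points up along the handle.
- ball_tip (a point): Lowest point of the burnisher's ball, on its axis 100 mm below the burnisher's origin.
- stand: Fixed wooden stand, foot 110 x 90 x 12 mm, with a steel fork on top. Origin: centre of the underside, z up. The two prongs (16 mm wide, 10 mm thick, tops 125 mm above the bench) run along its x beside a slot 26 mm wide, open towards its -x and closed by the column at x = +33 mm; free below down to the foot.
- fork_seat (a point): Where the burnisher's collar underside belongs: middle of the fork, level with the prong tops (125 mm above the bench). The collar rests on the prongs with the shank in the slot.
- fixture: Fixed cast aluminium disc, 210 mm in diameter and 25 mm thick, with a brass bayonet socket in its centre (56 mm in diameter, top 75 mm above the bench; its flange is 72 mm across). Origin: centre of the underside, z up. Three brass spring feet stand around the socket, 75 mm from its axis; which one is where varies.
- round_guide: Fixed guide of the round spring foot, a dark steel cylinder 36 mm in diameter, 10 mm high, on the aluminium disc; it carries the foot. Origin: centre of its underside, 25 mm above the bench; z up.
- round_mark (a point): Ring mark at the centre of the top of the round foot: a round brass disc, 40 mm across, 10 mm thick, its top 55 mm above the bench when up. It lies 30 mm above the guide's origin when up and moves down with the foot (9 mm at most, against a spring, 2 N at first, 5.6 N fully down).
- square_guide: Fixed guide of the square spring foot, a dark steel cylinder 36 mm in diameter, 10 mm high, on the aluminium disc; it carries the foot. Origin: centre of its underside, 25 mm above the bench; z up.
- square_mark (a point): Ring mark at the centre of the top of the square foot: a square brass plate, 38 x 38 mm, 10 mm thick, its top 55 mm above the bench when up. It lies 30 mm above the guide's origin when up and moves down with the foot (9 mm at most, against a spring, 2 N at first, 5.6 N fully down).
- long_guide: Fixed guide of the long narrow spring foot, a dark steel cylinder 36 mm in diameter, 10 mm high, on the aluminium disc; it carries the foot. Origin: centre of its underside, 25 mm above the bench; z up.
- long_mark (a point): Ring mark at the centre of the top of the long narrow foot: a long narrow brass bar, 22 x 58 mm (58 along its y), 10 mm thick, its top 55 mm above the bench when up. It lies 30 mm above the guide's origin when up and moves down with the foot (9 mm at most, against a spring, 2 N at first, 5.6 N fully down).
- fipple_head: Bystander: black polymer fipple head standing upright, 30 mm in diameter, 90 mm tall, tapering to the top. Origin: centre of the underside.
- brass_tube: Bystander: brass whistle tube, 20 mm in diameter and 180 mm long along its y, fixed on two small wooden rests; 36 mm tall in all. Origin: on the bench below its middle.
- ring_gauge: Bystander: plain steel ring gauge lying flat, 72 mm outside, 40 mm inside, 20 mm thick. Origin: centre of the underside.

How it is judged:
By the outcome, as a careful person would: the job done as asked, in the order asked, and still so for the second after the job is handed in, with the robot touching nothing.
It also fails if it takes over 64 s, if anything falls off the work surface, if the arm or the gripper's body presses on something with over 40 N, if the wrist force passes 120 N, or if a joint passes its speed limit or range.

## Robot

A 7-joint arm with a two-finger parallel gripper is mounted at the origin on the work surface. World frame = base frame: x ahead of the robot, y to its left, z up, the work surface at z = 0. Lengths are in mm, angles in rad, forces in N, time in s.
With the tool pointing down it reaches from about 400 to 875 mm from the base axis. Payload 19.3 kg.
Tool frame: the origin (TCP) lies at the very end of the fingers, on their centre line; the grasp point (between the pads) lies 19 mm behind it (grip_point_offset is the z of the grasp point in the tool frame, in mm); z points along the fingers, y is the line along which they close (so a half turn about z gives the same grasp; the last joint's range is limited). The gripper opens to 85 mm and grips with 20 to 120 N. Pads are 22 mm wide; open, the fingers measure 114 mm over their backs; the gripper's body (76 mm by 85 mm) begins 54 mm behind the grasp point. The pads swing forward as they close: fully open they stand 13 mm farther back than shut.
Start: joints at [-1.317, 0.521, -0.036, 1.599, 0.021, 1.021, -0.113], TCP at [198.876, 592.506, 231.291] pointing down, gripper open.
Joint ranges: [-2.91, 2.91], [-0.3, 2.13], [-1.5, 1.42], [0.17, 2.43], [-1.26, 4.41], [0.16, 1.93], [-2.52, 2.52]. Speed limits (rad/s): [1.89, 1.89, 2.39, 2.39, 3.01, 3.01, 3.01].

## Interface

Orientations are given as a 3x3 rotation matrix whose columns are the frame's x, y, z axes.
In Python, from workcell import movep, movel, goto_joints, open_gripper, clamp, wait, inverse_kinematics, read_state, camera, PlanningError, finish_job, grip_point_offset gives the robot as it stands. Calls block until the motion is done:
- movep(position, orientation): joint-space move of the TCP to a pose.
- movel(position, frame=None, max_speed=150, guard=None): straight line of the TCP; frame=None keeps the orientation; max_speed is the mean speed in mm/s. With guard (N) it stops when the force on the tool has changed by that much, and returns True; else False.
- goto_joints(angles): joint-space move.
- open_gripper() and clamp(): open the fingers fully, or close them until they stop; the grip force is fixed at half the most.
- wait(seconds).
- inverse_kinematics(position, orientation): joint angles nearest the present ones, or None.
- read_state(): the state.
- camera(name): name is "side" or "top" or "wrist"; returns a dict with "image" (384x512x3 uint8, blue, green, red), "range_z" (384x512 float32, mm along the optical axis (not along the pixel's ray), 0 where there is no reading), "fx", "fy", "cx", "cy" (pixels), "dist_coeffs" ([k1, k2, p1, p2, k3] as OpenCV has them; the pictures are not rectified), "cam_to_world" (4x4, takes a point from camera to world coordinates). Camera axes: x right, y up, looking along -z (the intrinsics and any distortion apply to the point x, -y, -z); pixel columns grow to the right and rows downward; lengths in mm; the calibration is good to about 2 mm. A picture is of the moment at which its call begins.
A pose or a line that the arm cannot do raises PlanningError and nothing moves.
- finish_job(): hands the job in; it is judged then, once.
The state is a dict: "time": time; "qpos": joint angles; "qvel": joint speeds; "joint_efforts": joint torques, N m; "eef_pos": TCP position; "tool_rot": TCP orientation; "ft_force": force on the tool from outside, world axes, zero at the start; "torque": the same for the moment, N m; "finger_gap": finger opening in mm; "gripper_force": force on a finger pad.
Only numpy, scipy, OpenCV 4.12 (cv2) and the standard library are available. Lean on these libraries where they do the work, as an engineer would, in place of code of your own. Each camera call takes 0.05 s, during which the arm holds its last target. There are 200 camera calls.

## Working session

There is one attempt and no reset: what is moved stays moved. The work goes in short steps, each a Python script; the robot and the scene stay as the last script left them, time stands still between calls to the robot, and variables do not carry over. Pictures are saved under pics/ and viewed, at most 10 in all, crops included, and the job is handed in when it is done.

```bash
mkdir -p pics; ls
python3 - <<'E'
from workcell import *
import cv2,numpy as np,pickle
d={n:camera(n) for n in("top","side")}
pickle.dump(d,open("c0.pkl","wb"))
for n in d:
    cv2.imwrite(f"pics/{n}0.png",d[n]["image"]); print(n,d[n]["fx"],d[n]["cx"],d[n]["cy"],d[n]["dist_coeffs"],np.round(d[n]["cam_to_world"],3).tolist(),(d[n]["range_z"]>0).mean())
s=read_state();print(s["time"],s["ft_force"],s["tool_rot"],grip_point_offset)
E
```

```text
pics
top 478.5409208192158 251.16791758608602 191.8721388291131 [0.02670959 0.         0.         0.         0.        ] [[0.055, 0.976, -0.212, 381.433], [-0.998, 0.053, -0.017, -41.714], [-0.005, 0.212, 0.977, 1194.421], [0.0, 0.0, 0.0, 1.0]] 0.9958292643229166
side 385.7709662152 253.08126128539791 184.0801997727102 [-0.03252956  0.          0.          0.          0.        ] [[0.76, 0.447, -0.472, 261.712], [-0.65, 0.526, -0.549, -431.962], [0.003, 0.724, 0.69, 608.616], [0.0, 0.0, 0.0, 1.0]] 0.9957631429036459
0.1 [-0.03502945  0.38803775  0.74469423] [[-9.48035057e-01  3.18165791e-01 -2.45817501e-04]
 [ 3.18165879e-01  9.48034590e-01 -9.43416359e-04]
 [-6.71193187e-05 -9.72602522e-04 -9.99999525e-01]] -18.700000000000003
```

View pics/top0.png

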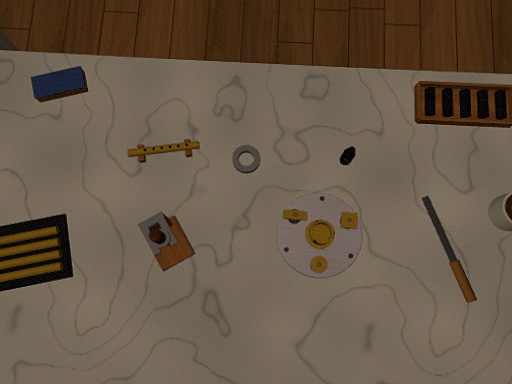

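View pics/side0.png

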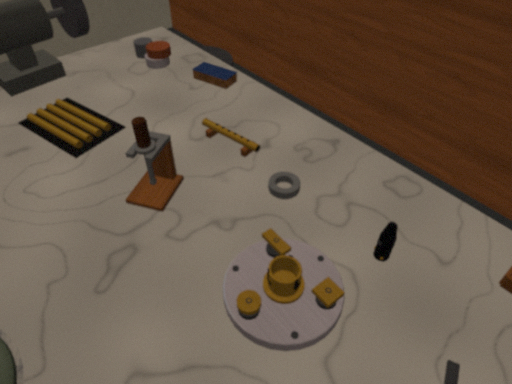

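The top view shows the burnisher at about (157,233), the round foot at (319,264), the square foot at (348,220), the long foot at (295,215) and the socket at (320,235). The side view agrees: handle top (140,122), round (249,303), square (328,293), long (276,242).

```bash
cat > h.py <<'E'
import cv2,numpy as np
def rays(c,uv):
    K=np.array([[c["fx"],0,c["cx"]],[0,c["fy"],c["cy"]],[0,0,1]])
    n=cv2.undistortPoints(np.asarray(uv,np.float64).reshape(-1,1,2),K,np.array(c["dist_coeffs"])).reshape(-1,2)
    d=np.c_[n[:,0],-n[:,1],-np.ones(len(n))]
    M=np.asarray(c["cam_to_world"]); return M[:3,3],d@M[:3,:3].T
def onplane(c,uv,z):
    o,d=rays(c,uv); return o+d*((z-o[2])/d[:,2])[:,None]
def cloud(c):
    v,u=np.mgrid[:384,:512]; o,d=rays(c,np.c_[u.ravel(),v.ravel()])
    return (o+d*c["range_z"].ravel()[:,None]).reshape(384,512,3)
def project(c,P):
    M=np.asarray(c["cam_to_world"]); p=(np.atleast_2d(P)-M[:3,3])@M[:3,:3]
    K=np.array([[c["fx"],0,c["cx"]],[0,c["fy"],c["cy"]],[0,0,1]])
    return cv2.projectPoints(p*[1,-1,-1],np.zeros(3),np.zeros(3),K,np.array(c["dist_coeffs"]))[0].reshape(-1,2)
def blobs(c,zlo,zhi,zp,extra=None,amin=15):
    P=cloud(c); m=((P[...,2]>zlo)&(P[...,2]<zhi))
    if extra is not None: m&=extra
    n,l,s,ce=cv2.connectedComponentsWithStats(m.astype(np.uint8))
    out=[]
    for i in range(1,n):
        if s[i,4]>=amin:
            v,u=np.nonzero(l==i); Q=onplane(c,np.c_[u,v],zp)
            r=cv2.minAreaRect(Q[:,:2].astype(np.float32)); out.append((ce[i].round(1),s[i,4],np.round(r[0],1),np.round(r[1],1),round(r[2]),Q[:,:2].mean(0).round(1)))
    return out
def brass(c):
    h=cv2.cvtColor(c["image"],cv2.COLOR_BGR2HSV); return (h[...,0]>15)&(h[...,0]<32)&(h[...,1]>150)
E
python3 - <<'E'
import pickle; from h import *
d=pickle.load(open("c0.pkl","rb"))
for n,c in d.items():
    print(n); P=cloud(c)
    print(" bench z",np.median(P[150:300,200:400,2]))
    for lab,a in(("feet",(49,60,55,brass(c))),("handle top",(184,202,193)),("fork",(117,131,125))):
        for b in blobs(c,*a): print(lab,*b)
    # Holes/marks: socket top
    for b in blobs(c,68,82,75,brass(c)): print("socket",*b)
    I=c["image"]; u0,v0=((270,185) if n=="top" else (215,220)); s=100
    u1,v1=((110,195) if n=="top" else (105,100))
    cv2.imwrite(f"pics/{n}z.png",np.hstack([cv2.resize(I[v0:v0+s,u0:u0+s+30],None,fx=4,fy=4,interpolation=2)[:400],cv2.resize(I[v1:v1+s,u1:u1+70],None,fx=4,fy=4,interpolation=2)]))
E
```

```text
top
 bench z 1.6323092742212566
feet [294.7 214.5] 196 [ 578.4 -130.1] [55.8 21.7] 88 [ 578. -130.]
feet [348.6 219.7] 221 [ 571.9 -259.4] [37.8 35.9] 0 [ 572.4 -259.8]
feet [318.6 264. ] 194 [ 463.1 -190.2] [37.4 35.3] 2 [ 463.  -190.3]
handle top [155.4 234.1] 137 [497.  171.1] [25.3 27.5] 3 [496.7 171.3]
fork [156.1 229.7] 562 [507.5 181.6] [82.4 62.4] 32 [514.7 185.1]
socket [321.5 231.9] 144 [ 537.8 -194. ] [54.2 51.6] 2 [ 536.7 -192.8]
side
 bench z 0.6536584701454444
feet [276.  241.7] 315 [ 573.8 -131.9] [58.2 22.7] 86 [ 573.9 -132.6]
feet [285.2 266.2] 104 [ 548.5 -182.3] [21.9 42.5] 41 [ 550.2 -181.3]
feet [280.9 287.4] 97 [ 516.3 -203.5] [15.  46.3] 27 [ 516.4 -206.2]
feet [327.6 292. ] 489 [ 567.7 -261. ] [37.9 39.9] 88 [ 567.9 -261.4]
feet [248.4 302. ] 429 [ 458.5 -191.9] [40. 35.] 50 [ 459.4 -191.9]
handle top [69.7  6.3] 189 [637.1 892.2] [ 58.8 170.3] 8 [630.9 872.8]
handle top [23.5 21.3] 376 [485.4 843.6] [158.7  68.3] 6 [483.9 842.9]
handle top [138.6 122.1] 147 [491.5 166.2] [40.  26.8] 72 [491.4 166.4]
fork [485.2   7.4] 234 [1846.9  122.1] [ 54.4 215.3] 1 [1844.9  115.4]
fork [73.3 26.9] 108 [620.5 914.2] [ 53.2 168.3] 21 [627.3 888.3]
fork [25.5 44.3] 169 [472.  853.1] [162.4  29.5] 5 [467.6 854.7]
fork [151.2 146.5] 485 [504.1 177.3] [90.4 65.4] 32 [507.2 170.2]
socket [284.1 270.9] 352 [ 533.9 -195.1] [56.6 53.5] 16 [ 532.3 -195.4]
```

View pics/topz.png

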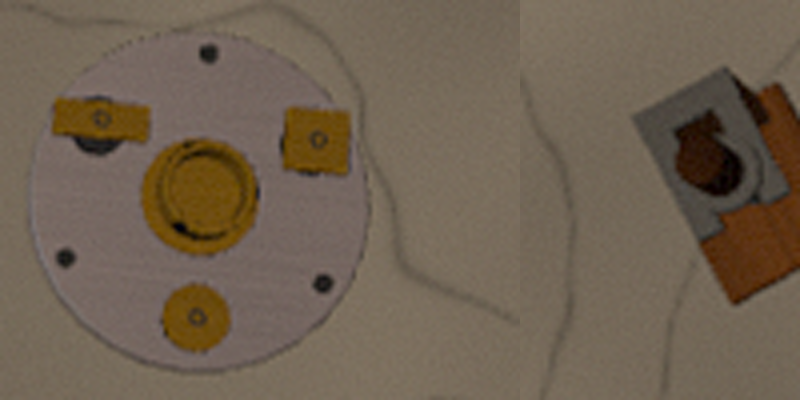

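View pics/sidez.png

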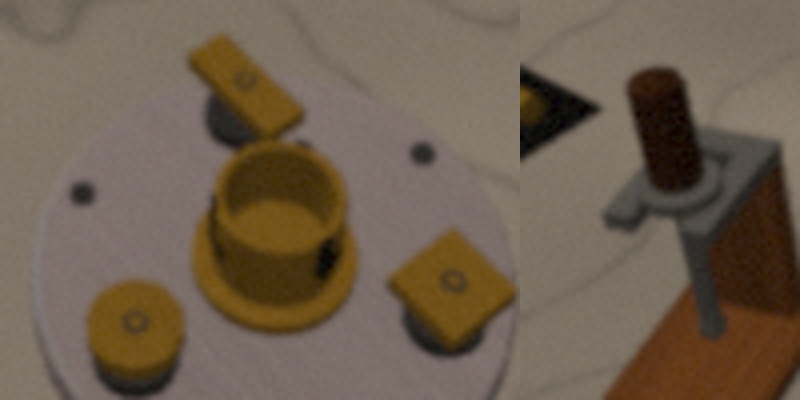

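The zooms show the ring marks clearly. In the top zoom they are long (101,119), square (318,139) and round (197,317). In the side zoom they are round (135,322), square (453,281) and long (245,79), with the handle top ellipse at (657,83). Next I'll triangulate these, pick a yaw and hover over the handle.

Run:
```python
import pickle; from h import *; from workcell import *
d=pickle.load(open("c0.pkl","rb"))
z=lambda p,o:(np.array(p)+.5)/4-.5+o
T=z([[197,317],[318,139],[101,119]],[270,185]); S=z([[135,322],[453,281],[245,79]],[215,220])
for n,uv in(("top",T),("side",S)): print(n,onplane(d[n],uv,55).round(1).tolist())
print("handle side",onplane(d["side"],z([[137,83]],[105,100]),193).round(1))
def tri(a,b):
    (o1,d1),(o2,d2)=rays(d["top"],[a]),rays(d["side"],[b]); A=np.c_[d1[0],-d2[0]]; s=np.linalg.lstsq(A,o2-o1,rcond=None)[0]
    return (o1+s[0]*d1[0]).round(1),(o2+s[1]*d2[0]).round(1)
for a,b in zip(T,S): print(*tri(a,b))
from math import *
q7=[]
for k in range(0,360,15):
    a=radians(k); R=np.array([[cos(a),sin(a),0],[sin(a),-cos(a),0],[0,0,-1]])
    js=[inverse_kinematics(p,R) for p in([494,169,300],[494,169,146],[461,-191,170],[570,-260,170],[576,-131,170],[576,-131,262])]
    if all(j is not None for j in js): print(k,np.round([j[6] for j in js],1),np.round([j[0] for j in js],1))
```

```text
top [[463.4, -191.1, 55.0], [573.2, -260.9, 55.0], [578.3, -130.6, 55.0]]
side [[461.4, -189.5, 55.0], [571.1, -259.2, 55.0], [577.4, -128.7, 55.0]]
handle side [[494.5 171.2 193. ]]
[ 463.3 -190.9   56. ] [ 461.1 -189.8   55.7]
[ 573.1 -260.8   55.7] [ 571.1 -259.2   55. ]
[ 578.  -130.4   56.7] [ 576.6 -129.5   56.4]
0 [-1.7 -1.6 -0.4 -0.5 -0.9 -1. ] [-1.  -0.9 -0.5 -0.3 -0.4 -0.5]
15 [-1.5 -1.3 -0.2 -0.3 -0.7 -0.7] [-1.  -0.9 -0.5 -0.3 -0.4 -0.4]
30 [-1.3 -1.1  0.1 -0.  -0.4 -0.5] [-0.9 -0.8 -0.5 -0.3 -0.4 -0.4]
45 [-1.  -0.9  0.3  0.2 -0.2 -0.3] [-0.9 -0.8 -0.5 -0.3 -0.3 -0.4]
60 [-0.8 -0.6  0.5  0.5  0.  -0. ] [-0.9 -0.8 -0.4 -0.2 -0.3 -0.4]
75 [-0.5 -0.4  0.7  0.7  0.3  0.2] [-0.8 -0.8 -0.4 -0.2 -0.3 -0.4]
90 [-0.3 -0.2  0.9  0.9  0.5  0.5] [-0.8 -0.7 -0.4 -0.2 -0.3 -0.4]
105 [-0.   0.   1.1  1.1  0.8  0.7] [-0.8 -0.7 -0.4 -0.2 -0.3 -0.4]
120 [0.2 0.3 1.3 1.3 1.  1. ] [-0.7 -0.6 -0.3 -0.1 -0.2 -0.3]
135 [0.4 0.5 1.5 1.5 1.2 1.2] [-0.7 -0.6 -0.2 -0.  -0.2 -0.3]
150 [0.7 0.7 1.6 1.7 1.5 1.5] [-0.6 -0.6 -0.1  0.  -0.2 -0.3]
165 [0.9 0.9 1.9 1.9 1.7 1.7] [-0.6 -0.5 -0.1  0.1 -0.2 -0.3]
180 [1.2 1.2 2.1 2.1 1.9 1.9] [-0.6 -0.5 -0.1  0.1 -0.1 -0.2]
195 [1.4 1.4 2.4 2.4 2.1 2.2] [-0.5 -0.4 -0.   0.1 -0.1 -0.2]
210 [1.7 1.6 2.  2.  2.3 2.4] [-0.4 -0.4  0.8  0.8 -0.  -0.1]
225 [1.9 1.8 2.1 2.1 2.  2. ] [-0.4 -0.3  0.9  1.   0.7  0.8]
240 [ 2.1  2.  -2.5  2.2  2.   2.1] [-0.4 -0.3 -0.5  1.1  0.9  0.9]
255 [ 2.4  2.3 -2.2 -2.3 -2.4  2.4] [-0.3 -0.2 -0.5 -0.3 -0.6  0.9]
270 [ 2.2  2.5 -2.  -2.  -2.2 -2.3] [ 0.4 -0.2 -0.5 -0.3 -0.6 -0.6]
285 [ 2.4 -2.4 -1.7 -1.7 -1.9 -2.1] [ 0.4 -1.2 -0.5 -0.3 -0.6 -0.6]
300 [-2.5 -2.1 -1.4 -1.5 -1.6 -1.8] [-1.3 -1.2 -0.5 -0.3 -0.6 -0.6]
315 [-2.2 -1.8 -1.4 -1.3 -1.4 -1.5] [-1.3 -1.2 -0.4 -0.3 -0.6 -0.6]
330 [-1.9 -1.6 -1.1 -1.1 -1.3 -1.3] [-1.3 -1.2 -0.4 -0.3 -0.5 -0.6]
345 [-2.  -1.8 -0.9 -0.8 -1.2 -1.1] [-1.  -0.9 -0.4 -0.3 -0.4 -0.6]
```

```bash
cat >> h.py <<'E'
a=np.radians(75); R=np.array([[np.cos(a),np.sin(a),0],[np.sin(a),-np.cos(a),0],[0,0,-1.]])
E
python3 - <<'E'
import pickle; from h import *; from workcell import *
movep([495.5,171,290],R)
c=camera("wrist"); pickle.dump(c,open("w1.pkl","wb")); cv2.imwrite("pics/w1.png",c["image"])
s=read_state(); print(s["time"],s["eef_pos"],s["ft_force"]); print(np.round(c["cam_to_world"],2).tolist())
for lab,a in(("handle",(184,202,193)),("fork",(117,131,125))):
    for b in blobs(c,*a): print(lab,*b)
print(project(c,[[495.5,171,193],[495.5,171,125]]))
E
```

```text
2.025 [495.24026274 172.09326888 289.74876677] [1.30611975 0.59479564 0.33547077]
[[0.97, 0.24, 0.08, 514.48], [-0.26, 0.92, 0.29, 246.59], [-0.0, -0.3, 0.95, 432.15], [0.0, 0.0, 0.0, 1.0]]
handle [254.6 191.3] 799 [495.5 176.3] [27.4 26.3] 75 [495.7 176.6]
fork [268.7 151.8] 2222 [506.4 183.8] [81.  60.1] 33 [515.6 194.3]
[[256.0531256  197.48674327]
 [255.82060907 177.82997904]]
```

View pics/w1.png

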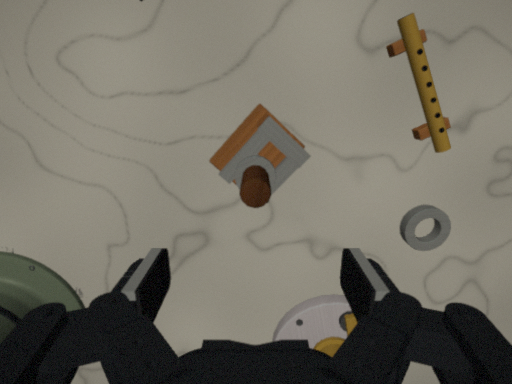

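The wrist view shows the handle top at about (255,192), centred between the fingers at column 255. It also suggests the handle is a few mm further along y, so I'll settle, re-measure and grasp.

Run:
```python
import pickle; from h import *; from workcell import *
movel([495.5,173,250]); wait(.3)
s=read_state(); print(s["eef_pos"])
d={n:camera(n) for n in("wrist","top","side")}; pickle.dump(d,open("w2.pkl","wb"))
c=d["wrist"]
for b in blobs(c,188,200,193): print("wrist",*b)
P=cloud(c); m=(P[...,2]>170)&(P[...,2]<205)&(abs(P[...,0]-495)<30)&(abs(P[...,1]-173)<30)
v,u=np.nonzero(m); print(u.min(),u.max(),v.min(),v.max()); 
w=(u.max()-u.min()+1)/2
print("disc by lower edge",onplane(c,[[(u.min()+u.max())/2,v.max()+.5-w*.96]],193))
print(np.percentile(P[m][:,2],[50,90,99]))
for n in("top","side"):
    for b in blobs(d[n],187,200,193): print(n,*b)
```

```text
[495.73896459 173.13093538 250.58897229]
wrist [254.  208.7] 1041 [495.6 176.3] [26.9 26.1] 75 [495.6 176.3]
236 272 185 226
disc by lower edge [[495.60460379 176.40361969 193.        ]]
[192.24770972 193.28722906 194.00851237]
top [155.6 234.4] 127 [495.8 170. ] [23.8 26.3] 61 [496.2 170.8]
side [70.2  6.3] 133 [638.8 896.9] [ 53.1 159.2] 5 [632.4 871.8]
side [23.2 21.2] 267 [486.  845.2] [149.7  53.5] 6 [483.5 843.4]
side [138.3 121.4] 124 [492.  168.8] [29.7 28.5] 49 [492.1 168.9]
```

Run:
```python
import pickle; from h import *; from workcell import *
movel([495.5,173.5,147],max_speed=120,guard=15); wait(.2)
clamp(); wait(.2); s=read_state(); g=s["eef_pos"]; print("grasp",g,s["finger_gap"],s["gripper_force"],s["ft_force"])
np.save("grasp.npy",g)
movel([495.5,173.5,265],max_speed=120,guard=15); wait(.3)
s=read_state(); print(s["time"],s["eef_pos"],s["finger_gap"],s["ft_force"])
d={n:camera(n) for n in("wrist","top","side")}; pickle.dump(d,open("l.pkl","wb"))
cv2.imwrite("pics/l.png",np.hstack([cv2.resize(d["side"]["image"][40:190,70:220],None,fx=2.6,fy=2.6),cv2.resize(d["wrist"]["image"],(400,390))]))
```

```text
grasp [495.59846672 173.49213267 147.20762027] 26.555017091015575 58.59759449958801 [-1.11661667 -0.08178805  4.46424323]
6.3 [495.4210631  173.42460277 264.71798522] 26.772183441883428 [ 0.32451355  0.11287557 -1.68822776]
```

View pics/l.png

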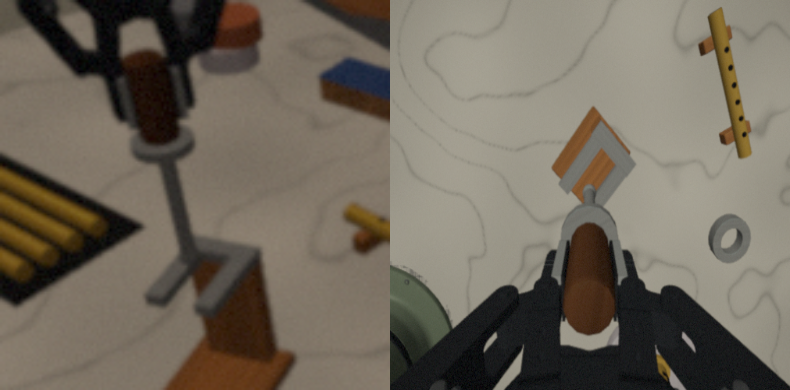

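The burnisher is lifted clear and hangs straight between the pads. Next I'll hover low over the round foot and compare the ball with the mark in the same camera.

Run:
```python
import pickle; from h import *; from workcell import *
movel([462.3,-190.3,265],max_speed=250); movel([462.3,-190.3,122.2+64],max_speed=120,guard=6); wait(.3)
s=read_state(); print(s["time"],s["eef_pos"],s["finger_gap"],s["ft_force"])
d={n:camera(n) for n in("wrist","top","side")}; pickle.dump(d,open("r.pkl","wb"))
p=np.array(s["eef_pos"])-[0,0,122.2-8]
for n in d: print(n,project(d[n],[p,p+[0,0,92]]).round(1).tolist())
u,v=project(d["side"],p)[0].astype(int); print(u,v)
cv2.imwrite("pics/r.png",np.hstack([cv2.resize(d["side"]["image"][v-40:v+20,u-30:u+30],None,fx=8,fy=8,interpolation=2),cv2.resize(d["wrist"]["image"][40:280,170:330],(320,480),interpolation=2)]))
```

```text
9.1667 [ 462.47018302 -190.28153396  186.54329317] 26.675000686086925 [-0.69146335  0.49687819 -2.13872262]
wrist [[255.2, 190.4], [255.5, 233.6]]
top [[319.5, 263.8], [325.3, 260.9]]
side [[249.2, 294.3], [248.9, 259.6]]
249 294
```

View pics/r.png

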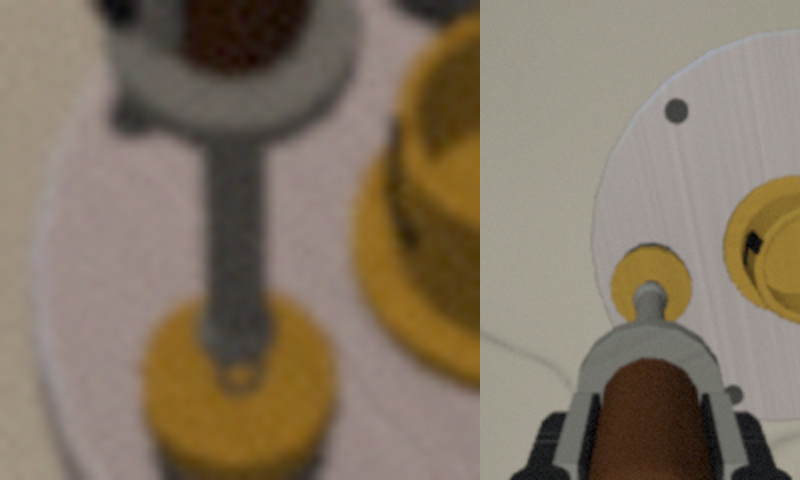

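The side crop shows the ball centred at about (237,333) and the ring mark at (240,377), just below it. In the wrist crop the ball is at about (650,298) and the foot centre at about (651,284).

Run:
```python
import pickle; from h import *
d=pickle.load(open("r.pkl","rb")); s=d["side"]; w=d["wrist"]
f=lambda p,o,k:(np.array([p])+.5)/k-.5+o
print("side ball",onplane(s,f([237,333],[219,254],8),72.3),"mark",onplane(s,f([240,377],[219,254],8),55))
g=lambda p:f(np.array(p)-[480,0],[170,40],2)
print("wrist ball",onplane(w,g([650,298]),72.3))
I=w["image"]; P=cloud(w); m=brass(w)&(P[...,2]>45)&(P[...,2]<62)
n,l,st,ce=cv2.connectedComponentsWithStats(m.astype(np.uint8))
i=[i for i in range(1,n) if st[i,4]>200 and abs(ce[i][0]-255)<30][0]
v,u=np.nonzero((l==i)); 
Q=onplane(w,np.c_[u,v],55)[:,:2]; c=cv2.convexHull(Q.astype(np.float32)).reshape(-1,2)
c0=np.array([462,-190]); 
from scipy.optimize import least_squares
print(st[i]); k=least_squares(lambda p:np.hypot(*(c-p).T)-20,c0,loss="soft_l1"); print("wrist foot circle",k.x,np.round(np.hypot(*(c-k.x).T)-20,1))
# guess at handle axis in wrist/side via top view of handle in l.pkl
```

```text
side ball [[ 460.3472268  -190.40946385   72.3       ]] mark [[ 460.94876496 -190.45751009   55.        ]]
wrist ball [[ 462.49697475 -188.70123761   72.3       ]]
[236 163  39  37 840]
wrist foot circle [ 462.75116435 -188.57583315] [-1.2 -1.3 -1.  -1.  -0.1  0.2 -0.4 -0.5 -1.  -1.6 -1.8 -1.6 -1.4 -1.4
 -1.2 -1.  -1.5 -0.7 -0.7 -0.9 -1.  -1.1]
```

Both cameras put the ball within about 1 mm of the mark, so I'll press the round foot now.

```bash
cat >> h.py <<'E'
def press(x,y,tip=48.0):
    from workcell import movel,wait,read_state
    movel([x,y,122.2+58],max_speed=60,guard=6); wait(.3); f0=read_state()["ft_force"]
    hit=movel([x,y,122.2+tip],max_speed=20,guard=9); s=read_state()
    wait(.3); s2=read_state()
    print("hit",hit,"eef",np.round(s2["eef_pos"],2),"dF",np.round(np.subtract(s["ft_force"],f0),2),np.round(np.subtract(s2["ft_force"],f0),2))
E
python3 - <<'E'
from h import *; from workcell import *
press(462.7,-190.3)
camera("side"); c=camera("side")
P=cloud(c); m=brass(c); 
for b in blobs(c,38,60,48,brass(c),60): print(*b)
movel([462.7,-190.3,122.2+95],max_speed=100); s=read_state(); print(s["time"],s["finger_gap"],s["ft_force"])
E
```

```text
hit False eef [ 462.8  -190.31  170.29] dF [-0.13 -0.25  4.26] [ 0.37 -0.19  4.59]
[278.7 244.4] 238 [ 577.2 -135.2] [47.2 24.3] 84 [ 577.6 -136.5]
[285.  270.1] 286 [ 546.3 -184.1] [38. 39.] 87 [ 548.1 -183.5]
[282.  288.9] 217 [ 522.4 -204.8] [30.8 52.7] 41 [ 519.1 -206.6]
[327.6 292.2] 490 [ 571.6 -259.3] [38.9 40.4] 88 [ 571.5 -259.4]
[248.6 306.2] 329 [ 458.7 -192.8] [38.3 33.8] 50 [ 457.3 -194.8]
11.5333 26.911242688207906 [ 0.44377101  0.5721127  -1.94645245]
```

The round foot gave 4.6 N, about 6.5 mm of its 9 mm travel. I'll push it once more to near full travel, then do the square and long feet the same way, checking alignment over each.

Run:
```python
import pickle; from h import *; from workcell import *
press(462.7,-190.3,46.8)
movel([462.7,-190.3,122.2+100],max_speed=120)
movel([572.5,-260,122.2+100],max_speed=200); movel([572.5,-260,122.2+64],max_speed=120,guard=6); wait(.3)
s=read_state(); print(s["time"],s["eef_pos"],s["ft_force"])
d={n:camera(n) for n in("wrist","side")}; pickle.dump(d,open("s.pkl","wb"))
p=np.array(s["eef_pos"])-[0,0,122.2-8]
u,v=project(d["side"],p)[0].astype(int); print(u,v,project(d["wrist"],p))
for b in blobs(d["wrist"],48,62,55,brass(d["wrist"]),200): print(*b)
cv2.imwrite("pics/s.png",np.hstack([cv2.resize(d["side"]["image"][v-40:v+20,u-30:u+30],None,fx=8,fy=8,interpolation=2),cv2.resize(d["wrist"]["image"][40:280,170:330],(320,480),interpolation=2)]))
```

```text
hit False eef [ 462.81 -190.33  169.12] dF [0.28 0.79 4.96] [ 1.15 -0.04  4.91]
15.75 [ 572.68433302 -260.05365793  186.70667257] [ 1.17841052  1.03246697 -1.84162234]
330 283 [[255.17898257 190.36398709]]
[221.   38.5] 1659 [ 577.9 -130.1] [56.8 21.1] 87 [ 577.9 -129.4]
[182.9 131.9] 261 [ 527.2 -193.5] [28.3 45.9] 3 [ 521.9 -194.3]
[123.3 143.2] 1276 [ 464.8 -189.7] [39.3 37.7] 26 [ 464.9 -189.5]
[254.7 179.4] 1006 [ 572.5 -258.2] [38.  35.8] 88 [ 573.7 -254.5]
```

View pics/s.png

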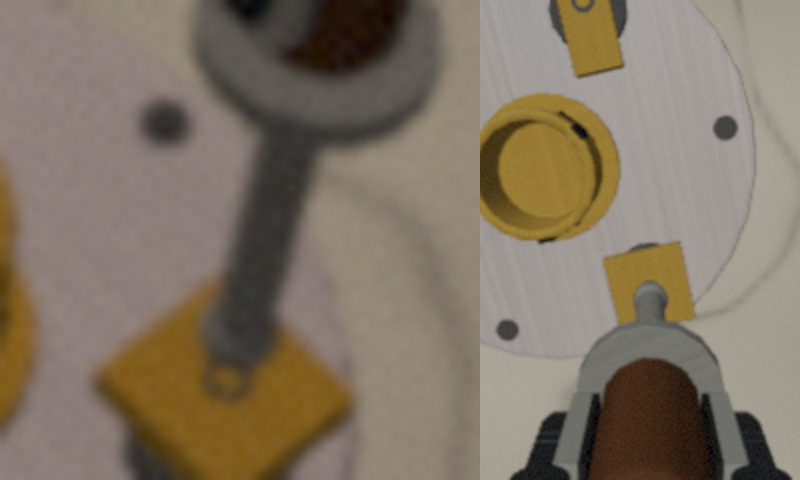

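```bash
python3 - <<'E'
import pickle; from h import *
s=pickle.load(open("s.pkl","rb"))["side"]
f=lambda p:(np.array([p])+.5)/8-.5+[300,243]
print("side ball",onplane(s,f([237,336],),72.5),"mark",onplane(s,f([228,381]),55))
E
python3 - <<'E'
import pickle; from h import *; from workcell import *
press(572.5,-260.2,46.8)
movel([572.5,-260,122.2+100],max_speed=120)
s=read_state(); print(s["time"],s["finger_gap"])
movel([577.5,-130,122.2+100],max_speed=200); movel([577.5,-130,122.2+64],max_speed=120,guard=6); wait(.3)
s=read_state(); print(s["time"],s["eef_pos"],s["ft_force"])
d={n:camera(n) for n in("wrist","side")}; pickle.dump(d,open("g.pkl","wb"))
p=np.array(s["eef_pos"])-[0,0,122.2-8]
u,v=project(d["side"],p)[0].astype(int); print(u,v,project(d["wrist"],p))
for b in blobs(d["wrist"],48,62,55,brass(d["wrist"]),200): print(*b)
cv2.imwrite("pics/g.png",np.hstack([cv2.resize(d["side"]["image"][v-40:v+20,u-30:u+30],None,fx=8,fy=8,interpolation=2),cv2.resize(d["wrist"]["image"][40:280,170:330],(320,480),interpolation=2)]))
E
```

```text
side ball [[ 570.08134691 -259.59716313   72.5       ]] mark [[ 570.88655971 -259.74567651   55.        ]]
hit False eef [ 572.6  -260.21  169.1 ] dF [-0.59 -0.3   4.85] [-0.03 -0.58  4.14]
18.0 26.67361712935612
19.55 [ 577.72051579 -130.07191682  186.73264841] [ 0.03638281  0.72189257 -1.4365934 ]
276 233 [[255.17595896 190.41274906]]
[253.2 171.7] 674 [ 578.2 -124. ] [47.1 21.3] 88 [ 579.4 -116.8]
[165.8 262.2] 925 [ 464.6 -187.6] [42.  36.9] 54 [ 465.1 -187.1]
```

View pics/g.png

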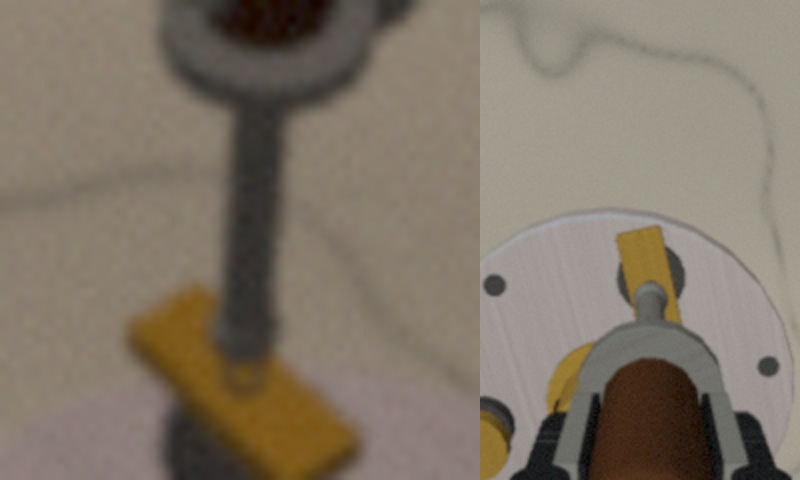

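Run:
```python
import pickle; from h import *; from workcell import *
s=pickle.load(open("g.pkl","rb"))["side"]
f=lambda p:(np.array([p])+.5)/8-.5+[246,193]
print("side ball",onplane(s,f([247,335]),72.5),"mark",onplane(s,f([242,377]),55))
press(577.7,-130.2,46.8)
movel([577.7,-130,122.2+100],max_speed=120); s=read_state(); print(s["time"],s["finger_gap"])
movel([577.7,-130,265],max_speed=150); movel([495.5,173.5,265],max_speed=220); wait(.3)
print(movel([495.5,173.5,150],max_speed=90,guard=8)); wait(.3)
print(movel([495.5,173.5,145.5],max_speed=12,guard=3)); wait(.2)
s=read_state(); print(s["time"],s["eef_pos"],s["ft_force"],s["finger_gap"])
```

```text
side ball [[ 575.66747861 -130.89121      72.5       ]] mark [[ 576.78652711 -129.19444138   55.        ]]
hit False eef [ 577.81 -130.23  169.11] dF [0.56 1.13 5.21] [1.2  1.08 4.63]
21.8 26.581457831637668
False
True
26.3583 [495.62043181 173.58778685 147.21276168] [-0.78497936 -0.2387077   6.29713862] 26.484937113098475
```

The collar touched at the same height as at the grasp (147.2 mm), so I'll release and check.

Run:
```python
import pickle; from h import *; from workcell import *
open_gripper(); wait(.3); movel([495.5,173.5,290],max_speed=120); wait(.5)
s=read_state(); print(s["time"],s["eef_pos"],s["ft_force"],s["finger_gap"])
d={n:camera(n) for n in("wrist","side")}
for b in blobs(d["wrist"],184,202,193): print(*b)
cv2.imwrite("pics/e.png",np.hstack([cv2.resize(d["side"]["image"][80:230,70:220],None,fx=2.6,fy=2.6),cv2.resize(d["wrist"]["image"],(400,390))]))
```

```text
29.1083 [495.48627096 173.47628402 289.95701959] [ 0.15788648 -0.307905    0.03914386] 85.32122417553899
[254.6 192.5] 797 [495.6 176.6] [27.5 26.4] 75 [495.7 176.7]
```

View pics/e.png

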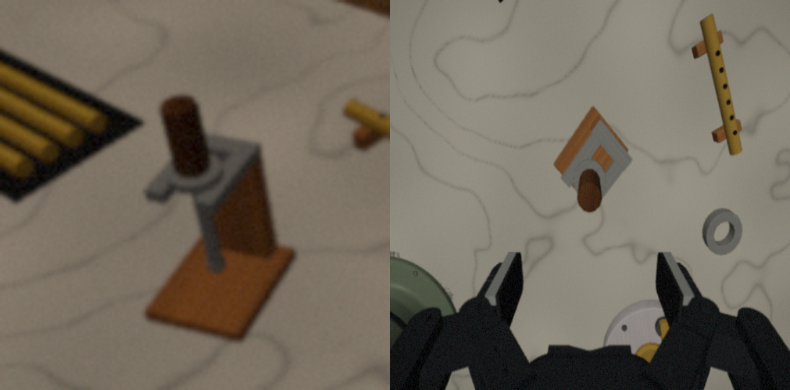

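The burnisher hangs upright in the fork with its collar on the prongs, at the position it started from. The gripper is open and clear.

```bash
python3 -c "
from workcell import *
print(finish_job())"
```

```text
the job is handed in; nothing more can be done
None
```

I pressed the round, square and long feet on their marks in that order, the round one twice in a row (first push about 6.5 mm deep), with no force reading above about 5.3 N; the burnisher is back in its fork, released, and the job was handed in at about 29 s.

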